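# Prop the sprung guard flap with the tweezer case and zero the dial under it

## Task

The guard flap over the dial of the white therapy unit springs shut by itself: prop it open with the bamboo tweezer case, left lying down in the notches of both brackets, about centred. Then zero the unit: turn the dial anticlockwise (seen from above) until you feel its sprung end stop, press it lightly but clearly against the stop for half a second without forcing it, and let go. Do not ram the case into the unit, and leave the cup, the tape dispenser and the hoop where they are.

Things in the scene. Friction and masses are not known exactly. Their poses are not given: they have to be found in the camera images.
- unit: White plastic therapy unit fixed on the trolley: housing 170 (x) by 120 (y) by 50 mm high, origin at the centre of its underside, x from its front (robot side) to its rear, z up. Numbers in all these notes are mm in this frame. On its deck (z 50) stand the dial (axis at x -6, y 0), a grey guard flap over it, and two notched brackets at the rear.
- hinge (a point): Middle of the flap's hinge axis (along y), at x 30, z 55, y 0. The flap is L-shaped, 72 wide (y -36 to 36): shut, a 4 mm rear wall rises from the hinge to z 104 and a flat top plate runs forward from it, underside z 100, top z 104; front and sides are open. A light spring (0.04 N m shut, 0.07 N m open) always shuts it. Opens up to 92 degrees.
- flap_edge (a point): Middle of the flap's free front edge, underside: x -48, z 100 when shut. Between this edge and the dial (front at x -25, below z 62 at x -32) the case fits under the plate, pushed in from the front, along y. Its z axis is upright when shut and leans by the opening angle.
- notch_left (a point): Middle of the floor of the left (+y) bracket's notch, at x 57.5, y 51, z 91. The bracket is an upright aluminium plate 10 thick in y; its notch is open to the top, 24 wide (x 45.5 to 69.5), with walls 8 thick up to z 105. The case laid along y in both notches holds the flap open at 76 to 84 degrees.
- notch_right (a point): The same for the right (-y) bracket: x 57.5, y -51, z 91.
- case: Closed rigid bamboo tweezer case, a bar 18 wide (its x), 190 long (its y), 16 high, about 50 g, lying loose on the trolley; origin at the centre of its underside, z up. Gripped about 75 from its middle, it can be laid centred in the brackets with the fingers outside the unit's side. More than 25 N between it and the unit counts as ramming.
- dial_grip (a point): Point on the axis of the black dial at z 85 of the unit. The dial's grip is an upright bar 34 long (this point's x), 12 thick (its y), from z 65 to z 95, on a disc 38 across. Turning friction 0.04 N m.
- dial_tip (a point): Tip of the small pointer nose at the dial's foot, 24 from the dial's axis on the -x side of dial_grip's axes, z 58. The dial has an end stop inside that cannot be seen or measured, only felt. It lies 0.7 to 1.1 rad anticlockwise of the start; there the nose points 0.25 to 0.75 rad anticlockwise of the unit's -x axis, differently each time.
- cup: White porcelain cup, 76 across, 75 high, origin at the centre of its underside; to be left alone.
- tape: Black plastic tape dispenser, 55 by 130, 80 high, origin at the centre of its underside; to be left alone.
- hoop: Lilac plastic hoop lying flat, 150 across, 12 high, origin at the centre of its underside; to be left alone. Behind it on the right stands a fixed clear acrylic drawer unit, 180 by 220, 150 high, about 0.75 m ahead and 0.42 m right of the robot, not needed.
- stop_ring (a point): Centre of the aluminium ring (54 across) round the dial's foot, z 54. Its x axis lies along the unit's x at rest. The ring carries the end stop and is sprung: the dial pushed against the stop turns it anticlockwise, 2 N m per rad. 0.07 rad (0.14 N m) counts as pressed, 0.22 rad (0.44 N m) as forced.

How it is judged:
By the outcome, as a careful person would: the job done as asked, in the order asked, and still so for the second after the job is handed in, with the robot touching nothing.
It also fails if it takes over 69 s, if anything falls off the work surface, if the arm or the gripper's body presses on something with over 40 N, if the wrist force passes 120 N, or if a joint passes its speed limit or range.

## Robot

A 7-joint arm with a two-finger parallel gripper is mounted at the origin on the work surface. World frame = base frame: x ahead of the robot, y to its left, z up, the work surface at z = 0. Lengths are in m, angles in rad, forces in N, time in s.
With the tool pointing down it reaches from about 0.4 to 0.9 m from the base axis. Payload 5.5 kg.
Tool frame: the origin (TCP) lies where the fingers leave the gripper's body, on its centre line; the fingertips stand 66 mm ahead of it and the grasp point (between the pads) lies 47 mm ahead of it; z points along the fingers, y is the line along which they close (so a half turn about z gives the same grasp; the last joint's range is limited). The gripper opens to 92 mm and grips with 3 to 60 N. Pads are 19 mm wide; open, the fingers measure 130 mm over their backs; the gripper's body (75 mm by 190 mm) begins 47 mm behind the grasp point.
Start: joints at [1.583, 0.501, -0.427, 1.55, 0.221, 1.138, -0.21], TCP at [0.161, -0.63, 0.292] pointing down, gripper open.
Joint ranges: [-2.88, 2.88], [-0.31, 2.03], [-1.54, 1.56], [0.2, 2.42], [-1.41, 4.55], [0.19, 2.02], [-2.57, 2.57]. Speed limits (rad/s): [2.57, 2.57, 3.14, 3.14, 3.14, 3.14, 3.14].

## Interface

Orientations are given as a unit quaternion [w, x, y, z].
In Python, from station import manip gives the robot as it stands. The module is installed in compiled form; this text tells all that it offers.
- The arm moves only by the tool arm_command, never from a script. Its argument "steps" is a list of rows, each an object of numbers: "tx", "ty", "tz": the shift along the world's x, y, z in cm; "ax", "ay", "az": the turn, a rotation vector about the world's x, y, z in rad. A call has 1 to 12 rows; each row shifts and turns the commanded pose from where the row before left it; what a row does not reach is not made up. A row lasts 1/10 s, in which the tool goes at most 50 mm and 8.59 degrees, less where a joint would pass 70% of its speed; a pose out of reach is approached as far as the arm can. A call is refused whole if a number of a shift passes 5 or a number of a turn 0.15, either way. A call with a gripper value outside its range is refused whole. "fingers" is the closure, from -1 (fully open) to 1 (shut), set as the call begins (left out, the last holds). The fingers move at their own pace and stop on an object; "force" is the grip in N (left out, the last holds). Time passes only in rows, so rows that do not move let the fingers close. It gives the time, the measured TCP pose, the force, the opening and the grip force at its end, in the units of the state.
- manip.sense(): the state, without advancing time (a new reading comes with each control period).
- manip.snapshot(name): name is "scene" or "top" or "wrist"; returns the picture (384x512x3 uint8, blue, green, red); there is no depth.
- manip.calibration(name): a dict with "fov_y" (degrees; the focal length in pixels is half the picture's height over the tangent of half this angle, whatever the lens; pixels are square), "cx", "cy" (the principal point, pixels), "R" (3x3) and "t" (3): a world point X has camera coordinates R X + t; the wrist camera has in their place "tool_from_camera" (4x4, takes a point from camera to tool coordinates, whose origin is the TCP and whose axes are the flange's). Camera axes: x right, y down, z forward; pixel columns grow to the right and rows downward; lengths in m; the calibration is good to about 2 mm. A picture is of the moment at which its call begins: read the wrist's pose just before it. calibration takes no time and is no camera call.
- manip.sign_off(): hands the job in; it is judged then, once.
Trained networks look in the newest picture that a camera, given by its name, has taken for a name from the list of things; names that differ only in an ending like _2 or _b are one class to them, and where a whole thing is asked for, a point or a joint stands for the part that bears it (a point fixed in the world has none). Each returns a list of dicts, best first, with "confidence" (0 to 1); they miss things now and then, are a little off and sometimes report something else, mostly with a low value. They report only what shows in the picture. A call takes as long as a camera call.
- manip.find_in(thing, camera): "bbox" ([left, top, right, bottom] as shares, 0 to 1, of the picture: columns of its width, rows of its height, round what is visible of it).
- manip.cut_out(thing, camera): "mask" (384x512 bool, what is visible of it) and "bbox" ([left, top, right, bottom] as shares, 0 to 1, of the picture: columns of its width, rows of its height, round what is visible of it).
The state is a dict: "t": time; "joints": joint angles; "qvel": joint speeds; "joint_efforts": joint torques, N m; "eef_pos": TCP position; "tool_rot": TCP orientation; "contact_force": force on the tool from outside, world axes, zero at the start; "moment": the same for the moment, N m; "gripper_width": finger opening in m; "grip_force": force on a finger pad.
Only numpy, scipy, OpenCV 4.12 (cv2) and the standard library are available. Lean on these libraries where they do the work, as an engineer would, in place of code of your own. Each camera call takes 0.05 s, during which the arm holds its last target. There are 200 camera calls.

## Working session

There is one attempt and no reset: what is moved stays moved. The work goes in short steps, Python scripts to look and compute and a tool call to move; the robot and the scene stay as the last step left them, time stands still between calls to the robot, and variables do not carry over. Pictures are saved under pics/ and viewed, at most 10 in all, crops included, and the job is handed in when it is done.

Besides the shell and the picture viewer there is one more tool, called after ">>>" by a JSON object that holds its "api" and its "payload". arm_command: Moves the arm, as the interface text tells. Its arguments: {"type":"object","properties":{"steps":{"type":"array","items":{"type":"object","properties":{"tx":{"type":"number"},"ty":{"type":"number"},"tz":{"type":"number"},"ax":{"type":"number"},"ay":{"type":"number"},"az":{"type":"number"}}}},"fingers":{"type":"number"},"force":{"type":"number"}},"required":["steps"]}

```bash
mkdir -p pics; cat > h.py <<'E'
import numpy as np, cv2
from station import manip as m
def px2ray(c,u,v):
    f=192/np.tan(np.radians(c['fov_y'])/2)
    return np.array([(u-c['cx'])/f,(v-c['cy'])/f,1.0])
def plane(name,u,v,z):
    c=m.calibration(name);R=np.array(c['R']);t=np.array(c['t'])
    d=R.T@px2ray(c,u,v);o=-R.T@t
    return o+d*(z-o[2])/d[2]
def proj(name,X):
    c=m.calibration(name);R=np.array(c['R']);t=np.array(c['t'])
    p=(R@np.array(X).T).T+t;f=192/np.tan(np.radians(c['fov_y'])/2)
    return np.c_[p[:,0]/p[:,2]*f+c['cx'],p[:,1]/p[:,2]*f+c['cy']]
E
python3 - <<'E'
from h import *
s=m.sense();print(s['t'],s['eef_pos'],s['tool_rot'],s['gripper_width'])
for n in['scene','top']:
    cv2.imwrite(f'pics/{n}.png',m.snapshot(n)); c=m.calibration(n);print(n,c)
    for k in ['unit','case','cup','tape','hoop','dial_grip']:
        r=m.find_in(k,n)
        print(k,[(round(x['confidence'],2),[int(b*q) for b,q in zip(x['bbox'],(512,384,512,384))]) for x in r[:2]])
print(m.calibration('wrist'))
E
```

```text
0.0 [ 0.16111459 -0.62911135  0.29115494] [-9.84356411e-04  9.92144093e-01  1.25096446e-01 -9.00449534e-05] 0.0917197865376378
scene {'fov_y': 42.634583138982215, 'cx': 257.52826886947685, 'cy': 192.6282143696042, 'R': array([[-0.81126678,  0.58460915, -0.00885169],
       [ 0.33335862,  0.45006078, -0.82844271],
       [-0.48033139, -0.67503884, -0.56000385]]), 't': array([ 0.47818327, -0.13064249,  1.42371906])}
unit [(0.6, [242, 177, 329, 251])]
case [(0.61, [202, 143, 256, 175])]
cup [(0.93, [374, 231, 413, 283])]
tape [(0.72, [249, 270, 314, 343])]
hoop [(0.96, [138, 219, 206, 260])]
dial_grip [(0.39, [280, 196, 295, 204])]
top {'fov_y': 47.655582659406456, 'cx': 257.53781475632326, 'cy': 202.35216371747597, 'R': array([[ 0.02024762, -0.99956952,  0.02123202],
       [-0.99610594, -0.02199099, -0.08537775],
       [ 0.08580791, -0.01942065, -0.9961224 ]]), 't': array([-0.0291487 ,  0.62286803,  1.18428483])}
unit [(0.81, [200, 192, 261, 264])]
case [(0.68, [339, 218, 358, 287])]
cup [(0.77, [124, 239, 158, 269])]
tape [(0.84, [142, 154, 189, 177])]
hoop [(0.83, [249, 122, 299, 175]), (0.65, [143, 156, 187, 177])]
dial_grip []
{'fov_y': 68.01418998975268, 'cx': 256.01828574232417, 'cy': 189.25795637356467, 'tool_from_camera': array([[ 7.07641526e-04, -9.69564962e-01, -2.44833176e-01,
         6.56382394e-02],
       [ 9.99999654e-01,  5.78986203e-04,  5.97453939e-04,
        -4.38715804e-04],
       [-4.37515374e-04, -2.44833514e-01,  9.69565036e-01,
        -9.30089104e-02],
       [ 0.00000000e+00,  0.00000000e+00,  0.00000000e+00,
         1.00000000e+00]])}
```

View pics/top.png

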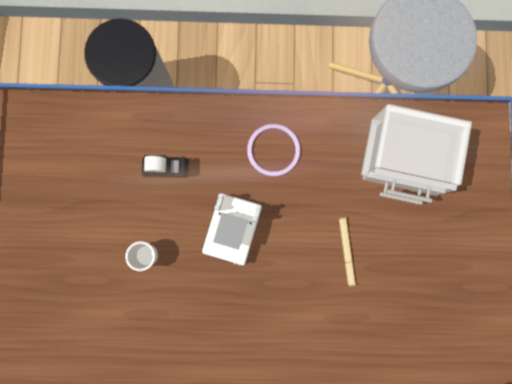

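View pics/scene.png

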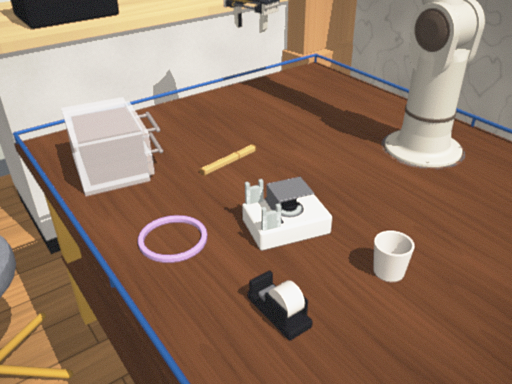

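The top view shows the unit around (232,229), yawed about -18°, with its brackets at the upper end. The case is around (347,252), roughly along world x. The scene view confirms the flap is shut and the brackets are at the rear.

```bash
python3 - <<'E'
from h import *
m.snapshot('top')
r=m.cut_out('case','top')[0]['mask'].astype(np.uint8)
(c,wh,a)=cv2.minAreaRect(cv2.findNonZero(r)); b=cv2.boxPoints((c,wh,a))
print('case',c,wh,a,plane('top',*c,.012),[plane('top',*p,.012)[:2].round(3) for p in b])
r=m.cut_out('unit','top')[0]['mask'].astype(np.uint8)
(c,wh,a)=cv2.minAreaRect(cv2.findNonZero(r)); b=cv2.boxPoints((c,wh,a))
print('unit',c,wh,a,plane('top',*c,.05),[plane('top',*p,.05)[:2].round(3) for p in b])
for k in ['notch_left','notch_right','flap_edge','dial_grip','stop_ring']:
  for n in['top']:
    for x in m.find_in(k,n)[:2]:
        bb=np.array(x['bbox'])*[512,384,512,384];print(k,round(x['confidence'],2),bb.round())
E
```

```text
case (346.57489013671875, 251.562744140625) (68.3259048461914, 7.200736999511719) 81.6070785522461 [ 0.49160521 -0.26885801  0.012     ] [array([ 0.585, -0.244]), array([ 0.588, -0.265]), array([ 0.4  , -0.293]), array([ 0.397, -0.273])]
unit (231.34095764160156, 229.3724822998047) (44.964176177978516, 63.16395568847656) 15.52410888671875 [0.54617917 0.05411619 0.05      ] [array([0.479, 0.134]), array([0.645, 0.093]), array([ 0.614, -0.026]), array([0.449, 0.016])]
notch_left 0.61 [201. 193. 259. 265.]
notch_right 0.74 [203. 191. 262. 266.]
notch_right 0.24 [339. 219. 354. 287.]
flap_edge 0.77 [214. 213. 248. 250.]
stop_ring 0.72 [204. 196. 261. 266.]
```

>>> {"api": "arm_command", "payload": {"steps": [{"tx": 2.2,"ty": 2.9,"tz": -0.7,"az": -0.02},{"tx": 2.2,"ty": 2.9,"tz": -0.7,"az": -0.02},{"tx": 2.2,"ty": 2.9,"tz": -0.7,"az": -0.02},{"tx": 2.2,"ty": 2.9,"tz": -0.7,"az": -0.02},{"tx": 2.2,"ty": 2.9,"tz": -0.7,"az": -0.02},{"tx": 2.2,"ty": 2.9,"tz": -0.7},{"tx": 2.2,"ty": 2.9,"tz": -0.7},{"tx": 2.2,"ty": 2.9,"tz": -0.7},{"tx": 2.2,"ty": 2.9,"tz": -0.7},{"tx": 2.2,"ty": 2.9,"tz": -0.7},{"tx": 2.2,"ty": 2.9,"tz": -0.7},{"tx": 1.4,"ty": 3.0,"tz": -0.7}], "fingers": -1, "force": 50}}

```text
invalid input at $.steps[0]: expected keys tx, ty, tz, ax, ay, az
```

```bash
cat >> h.py <<'E'
from scipy.spatial.transform import Rotation as Ro
def wcam():
    s=m.sense();q=s['tool_rot'];T=np.eye(4);T[:3,:3]=Ro.from_quat([q[1],q[2],q[3],q[0]]).as_matrix();T[:3,3]=s['eef_pos']
    c=m.calibration('wrist');return T@np.array(c['tool_from_camera']),c
def wplane(W,c,u,v,z):
    d=W[:3,:3]@px2ray(c,u,v);o=W[:3,3];return o+d*(z-o[2])/d[2]
def wproj(W,c,X):
    p=(np.array(X)-W[:3,3])@W[:3,:3];f=192/np.tan(np.radians(c['fov_y'])/2)
    return np.c_[p[:,0]/p[:,2]*f+c['cx'],p[:,1]/p[:,2]*f+c['cy']]
def yaw():
    q=m.sense()['tool_rot'];return np.degrees(np.arctan2(*Ro.from_quat([q[1],q[2],q[3],q[0]]).as_matrix()[[1,0],0]))
E
python3 - <<'E'
from h import *
W,c=wcam();s=m.sense();print(s['t'],s['eef_pos'],yaw(),s['joints'].round(2))
im=m.snapshot('wrist');cv2.imwrite('pics/w1.png',im)
r=m.cut_out('case','wrist')[0];k=r['mask'].astype(np.uint8);print(r['confidence'],r['bbox'])
(cc,wh,a)=cv2.minAreaRect(cv2.findNonZero(k));b=cv2.boxPoints((cc,wh,a))
print(cc,wh,a,[wplane(W,c,*p,.016)[:2].round(4) for p in b])
E
```

```text
1.1 [ 0.16131813 -0.62967248  0.29221376] 14.367622871547121 [ 1.58  0.5  -0.43  1.55  0.22  1.14 -0.21]Traceback (most recent call last):
  File "<stdin>", line 4, in <module>
IndexError: list index out of range
```

View pics/w1.png

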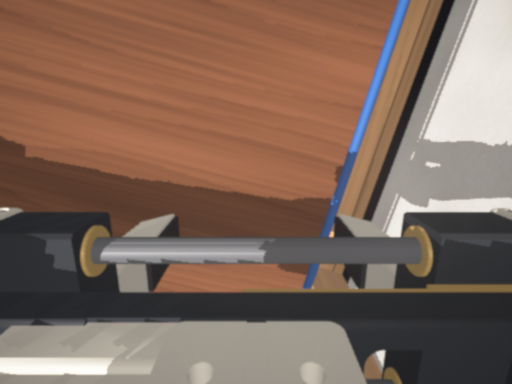

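The move was refused because every row needs all six keys, so the wrist view still shows bare table and the gripper fingers near row 250.

>>> {"api": "arm_command", "payload": {"steps": [{"tx": 2.2,"ty": 2.9,"tz": -0.7,"ax": 0,"ay": 0,"az": -0.02},{"tx": 2.2,"ty": 2.9,"tz": -0.7,"ax": 0,"ay": 0,"az": -0.02},{"tx": 2.2,"ty": 2.9,"tz": -0.7,"ax": 0,"ay": 0,"az": -0.02},{"tx": 2.2,"ty": 2.9,"tz": -0.7,"ax": 0,"ay": 0,"az": -0.02},{"tx": 2.2,"ty": 2.9,"tz": -0.7,"ax": 0,"ay": 0,"az": -0.02},{"tx": 2.2,"ty": 2.9,"tz": -0.7,"ax": 0,"ay": 0,"az": 0},{"tx": 2.2,"ty": 2.9,"tz": -0.7,"ax": 0,"ay": 0,"az": 0},{"tx": 2.2,"ty": 2.9,"tz": -0.7,"ax": 0,"ay": 0,"az": 0},{"tx": 2.2,"ty": 2.9,"tz": -0.7,"ax": 0,"ay": 0,"az": 0},{"tx": 2.2,"ty": 2.9,"tz": -0.7,"ax": 0,"ay": 0,"az": 0},{"tx": 2.2,"ty": 2.9,"tz": -0.7,"ax": 0,"ay": 0,"az": 0},{"tx": 1.4,"ty": 3.0,"tz": -0.7,"ax": 0,"ay": 0,"az": 0}], "fingers": -1, "force": 50}}

```text
t: 2.4
eef_pos: [0.4191, -0.2794, 0.2084]
tool_rot: [0.0, 0.997, 0.076, 0.001]
contact_force: [0.1, 0.5, -0.5]
gripper_width: 0.0923
grip_force: 0.0
```

```bash
cat > wc.py <<'E'
from h import *
W,c=wcam();s=m.sense();print(s['t'],s['eef_pos'],yaw(),s['joints'].round(2),s['contact_force'].round(1),s['moment'].round(2))
im=m.snapshot('wrist');cv2.imwrite('pics/w2.png',im)
R=m.cut_out('case','wrist')
for r in R[:1]:
    k=r['mask'].astype(np.uint8);print(r['confidence'],np.array(r['bbox']).round(2))
    (cc,wh,a)=cv2.minAreaRect(cv2.findNonZero(k));b=cv2.boxPoints((cc,wh,a))
    print(cc,wh,a,[wplane(W,c,*p,.016)[:2].round(4) for p in b])
E
python3 wc.py
```

```text
2.4 [ 0.41910682 -0.27941432  0.2084188 ] 8.678084863119057 [ 1.    0.37 -0.56  1.99  0.25  0.85 -1.11] [ 0.1  0.5 -0.5] [-0.01 -0.06 -0.  ]
0.56 [0.48 0.   0.52 0.53]
(257.07330322265625, 101.48775482177734) (19.17147445678711, 203.06309509277344) 0.28937017917633057 [array([ 0.397 , -0.2731]), array([ 0.583, -0.247]), array([ 0.5855, -0.2638]), array([ 0.3999, -0.293 ])]
```

View pics/w2.png

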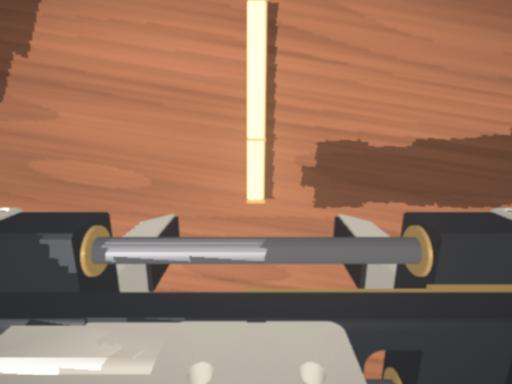

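The case lies straight ahead in the view at col 257, with its near end at row 203, centred on the fingers. Next I lower and grip.

>>> {"api": "arm_command", "payload": {"steps": [{"tx": 0,"ty": 0,"tz": -4,"ax": 0,"ay": 0,"az": 0},{"tx": 0,"ty": 0,"tz": -4,"ax": 0,"ay": 0,"az": 0},{"tx": 0,"ty": 0,"tz": -3.5,"ax": 0,"ay": 0,"az": 0},{"tx": 0,"ty": -0.05,"tz": -1.6,"ax": 0,"ay": 0,"az": 0},{"tx": 0,"ty": 0,"tz": -0.8,"ax": 0,"ay": 0,"az": 0},{"tx": 0,"ty": 0,"tz": 0,"ax": 0,"ay": 0,"az": 0},{"tx": 0,"ty": 0,"tz": 0,"ax": 0,"ay": 0,"az": 0}]}}

```text
t: 3.2
eef_pos: [0.4179, -0.2818, 0.0701]
tool_rot: [0.001, 0.997, 0.075, 0.001]
contact_force: [-0.1, 0.7, 0.5]
gripper_width: 0.0917
grip_force: 0.0
```

>>> {"api": "arm_command", "payload": {"steps": [{"tx": 0,"ty": 0,"tz": 0,"ax": 0,"ay": 0,"az": 0},{"tx": 0,"ty": 0,"tz": 0,"ax": 0,"ay": 0,"az": 0},{"tx": 0,"ty": 0,"tz": 0,"ax": 0,"ay": 0,"az": 0},{"tx": 0,"ty": 0,"tz": 0,"ax": 0,"ay": 0,"az": 0},{"tx": 0,"ty": 0,"tz": 0,"ax": 0,"ay": 0,"az": 0},{"tx": 0,"ty": 0,"tz": 0,"ax": 0,"ay": 0,"az": 0},{"tx": 0,"ty": 0,"tz": 0,"ax": 0,"ay": 0,"az": 0},{"tx": 0,"ty": 0,"tz": 0,"ax": 0,"ay": 0,"az": 0}], "fingers": 1, "force": 50}}

```text
t: 4.0
eef_pos: [0.4173, -0.2811, 0.0692]
tool_rot: [-0.0, 0.997, 0.075, -0.0]
contact_force: [-0.7, -0.2, 0.2]
gripper_width: 0.0323
grip_force: 0.0
```

>>> {"api": "arm_command", "payload": {"steps": [{"tx": 0,"ty": 0,"tz": 0,"ax": 0,"ay": 0,"az": 0},{"tx": 0,"ty": 0,"tz": 0,"ax": 0,"ay": 0,"az": 0},{"tx": 0,"ty": 0,"tz": 0,"ax": 0,"ay": 0,"az": 0},{"tx": 0,"ty": 0,"tz": 0,"ax": 0,"ay": 0,"az": 0},{"tx": 0,"ty": 0,"tz": 0,"ax": 0,"ay": 0,"az": 0},{"tx": 0,"ty": 0,"tz": 0.5,"ax": 0,"ay": 0,"az": 0},{"tx": 0,"ty": 0,"tz": 2.5,"ax": 0,"ay": 0,"az": 0},{"tx": 0,"ty": 0,"tz": 4,"ax": 0,"ay": 0,"az": 0},{"tx": 0,"ty": 0,"tz": 4,"ax": 0,"ay": 0,"az": 0},{"tx": 0,"ty": 0,"tz": 4,"ax": 0,"ay": 0,"az": 0},{"tx": 0,"ty": 0,"tz": 4,"ax": 0,"ay": 0,"az": 0}]}}

```text
t: 5.1
eef_pos: [0.417, -0.2808, 0.2611]
tool_rot: [-0.0, 0.997, 0.076, -0.0]
contact_force: [0.7, -1.3, -0.5]
gripper_width: 0.0171
grip_force: 50.0
```

>>> {"api": "arm_command", "payload": {"steps": [{"tx": 0.3,"ty": 2.4,"tz": 0,"ax": 0,"ay": 0,"az": 0.098},{"tx": 0.3,"ty": 2.4,"tz": 0,"ax": 0,"ay": 0,"az": 0.098},{"tx": 0.3,"ty": 2.4,"tz": 0,"ax": 0,"ay": 0,"az": 0.098},{"tx": 0.3,"ty": 2.4,"tz": 0,"ax": 0,"ay": 0,"az": 0.098},{"tx": 0.3,"ty": 2.4,"tz": 0,"ax": 0,"ay": 0,"az": 0.098},{"tx": 0.3,"ty": 2.4,"tz": 0,"ax": 0,"ay": 0,"az": 0.098},{"tx": 0.3,"ty": 2.4,"tz": 0,"ax": 0,"ay": 0,"az": 0.098},{"tx": 0.3,"ty": 2.4,"tz": 0,"ax": 0,"ay": 0,"az": 0.098},{"tx": 0.3,"ty": 2.4,"tz": 0,"ax": 0,"ay": 0,"az": 0.098},{"tx": 0.3,"ty": 2.4,"tz": 0,"ax": 0,"ay": 0,"az": 0.098},{"tx": 0.4,"ty": 2.0,"tz": 0,"ax": 0,"ay": 0,"az": 0.098},{"tx": 0.4,"ty": 2.0,"tz": 0,"ax": 0,"ay": 0,"az": 0.098}]}}

```text
t: 6.3
eef_pos: [0.4552, -0.0002, 0.2595]
tool_rot: [0.0, 0.787, 0.618, -0.0]
contact_force: [0.6, -0.5, 0.6]
gripper_width: 0.0179
grip_force: 50.0
```

```bash
python3 wc.py; python3 - <<'E'
from h import *
s=m.sense();print(s['gripper_width'],s['grip_force'])
for k in ['unit','flap_edge','dial_grip','stop_ring']:
    for x in m.find_in(k,'wrist')[:2]: print(k,round(x['confidence'],2),(np.array(x['bbox'])*[512,384,512,384]).round())
E
```

```text
6.3 [ 4.55158375e-01 -2.47398075e-04  2.59538021e-01] 76.27756002885737 [ 0.79  0.28 -0.96  2.04  0.28  0.96 -0.56] [ 0.6 -0.5  0.6] [-0.03 -0.11  0.01]
0.58 [0.46 0.   0.54 0.71]
(257.5880126953125, 135.3411407470703) (271.29705810546875, 39.91630935668945) 89.09777069091797 [array([0.4782, 0.1839]), array([0.5188, 0.1746]), array([ 0.4549, -0.134 ]), array([ 0.4036, -0.1224])]
0.01772590656869565 49.993502497673035
unit 0.87 [272.  32. 455. 173.]
flap_edge 0.77 [290.  58. 393. 150.]
```

View pics/w2.png

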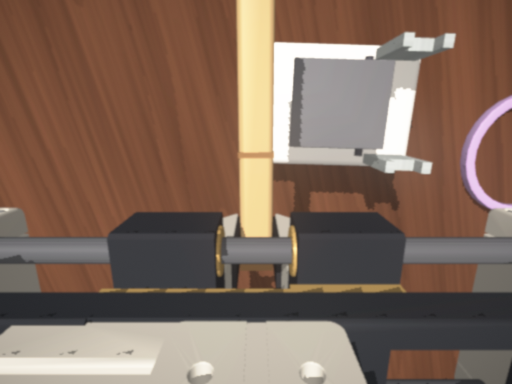

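The wrist view shows the case gripped straight at cols 238–272. The unit is to the right: the plate spans about (293–393, 58–150), and the brackets are near (415,45) and (395,163).

```bash
python3 - <<'E'
from h import *
W,c=wcam();im=m.snapshot('wrist')
cv2.imwrite('pics/w4.png',cv2.resize(im[15:195,260:470],None,fx=3.2,fy=3.2,interpolation=cv2.INTER_CUBIC))
k=m.cut_out('flap_edge','wrist')[0]['mask'].astype(np.uint8)
(cc,wh,a)=cv2.minAreaRect(cv2.findNonZero(k));b=cv2.boxPoints((cc,wh,a))
P=np.array([wplane(W,c,*p,.104)[:2] for p in b]);print(cc,wh,a,b.round(1),P.round(4),P.mean(0))
e=P[[1,2,3,0]]-P;print(np.hypot(*e.T),np.degrees(np.arctan2(e[:,1],e[:,0])))
E
```

```text
(340.8335266113281, 99.99445343017578) (101.61024475097656, 90.81623840332031) 1.9091525077819824 [[288.5 143.7]
 [291.6  52.9]
 [393.1  56.3]
 [390.1 147.1]] [[0.493  0.0333]
 [0.5109 0.1032]
 [0.5897 0.0809]
 [0.5778 0.009 ]] [0.54285818 0.05661404]
[0.07217676 0.08182372 0.07285648 0.08823223] [ 75.60653916 -15.82397585 -99.35368859 164.02137374]
```

View pics/w4.png

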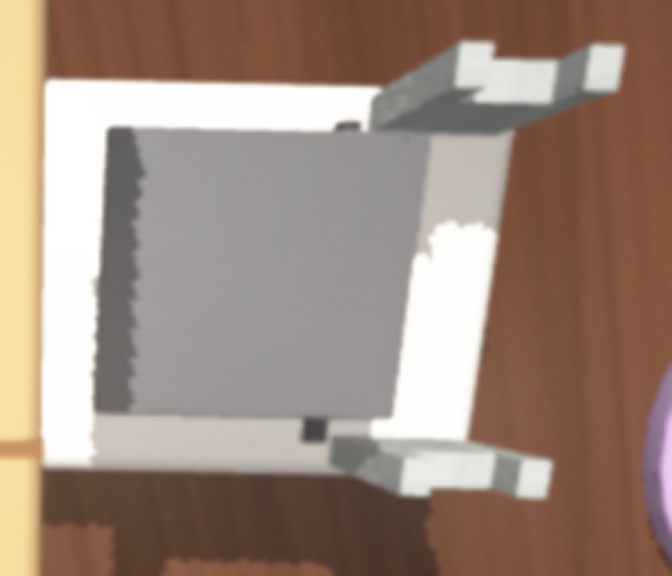

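The crop shows the plate corners and bracket tops clearly, so I fit the unit pose to them.

```bash
python3 - <<'E'
from h import *
from scipy.optimize import least_squares as L
W,c=wcam()
D=[(463,41,37.5,56,105),(494,41,45.5,56,105),(485,86,45.5,46,105),(455,84,37.5,46,105),(592,44,69.5,56,105),(624,46,77.5,56,105),(612,92,77.5,46,105),(583,90,69.5,46,105),
(407,452,37.5,-46,105),(430,495,45.5,-56,105),(400,495,37.5,-56,105),(553,461,77.5,-46,105),(546,498,77.5,-56,105),(522,457,69.5,-46,105),(515,495,69.5,-56,105),
(109,127,-48,36,104),(94,411,-48,-36,104)]
D=np.array(D,float);uv=D[:,:2]/3.2+[260,15];X=D[:,2:]/1000
def f(p,full=False):
    a=p[2];R=np.array([[np.cos(a),-np.sin(a),0],[np.sin(a),np.cos(a),0],[0,0,1]])
    r=wproj(W,c,X@R.T+[p[0],p[1],p[3] if len(p)>3 else 0])-uv
    return r.ravel()
for p0 in ([.546,.054,-.25],[.546,.054,-.25,0]):
    s=L(f,p0,loss='soft_l1');print(s.x.round(4),np.degrees(s.x[2]));print(f(s.x).reshape(-1,2).round(1).tolist())
E
```

```text
[ 0.5493  0.0549 -0.2662] -15.252806242463867
[[-0.6, 0.2], [-0.1, 0.4], [0.7, 0.4], [0.1, 0.8], [-0.2, 0.2], [-0.1, -0.2], [1.3, -0.6], [0.3, -0.2], [-0.5, 1.4], [-0.1, -0.5], [0.2, -0.7], [-0.4, -0.4], [-0.2, -0.7], [0.2, 0.6], [0.5, 0.0], [-0.5, -1.1], [-0.2, 0.6]]
[ 5.494e-01  5.490e-02 -2.662e-01 -2.000e-04] -15.254687849666382
[[-0.6, 0.2], [-0.1, 0.5], [0.7, 0.4], [0.1, 0.8], [-0.3, 0.2], [-0.1, -0.2], [1.2, -0.6], [0.2, -0.2], [-0.4, 1.4], [-0.1, -0.6], [0.2, -0.7], [-0.4, -0.5], [-0.2, -0.8], [0.2, 0.6], [0.5, -0.0], [-0.4, -1.1], [-0.1, 0.5]]
```

>>> {"api": "arm_command", "payload": {"steps": [{"tx": 0.05,"ty": 0.18,"tz": -2.5,"ax": 0,"ay": 0,"az": -0.027},{"tx": 0,"ty": 0,"tz": -3,"ax": 0,"ay": 0,"az": 0},{"tx": 0,"ty": 0,"tz": -3,"ax": 0,"ay": 0,"az": 0},{"tx": 0,"ty": 0,"tz": -2,"ax": 0,"ay": 0,"az": 0},{"tx": 0,"ty": 0,"tz": -0.95,"ax": 0,"ay": 0,"az": 0},{"tx": 0,"ty": 0,"tz": 0,"ax": 0,"ay": 0,"az": 0},{"tx": 0,"ty": 0,"tz": 0,"ax": 0,"ay": 0,"az": 0}]}}

```text
t: 7.4
eef_pos: [0.4564, 0.0005, 0.1454]
tool_rot: [0.0, 0.796, 0.605, 0.0]
contact_force: [0.2, -0.4, -0.8]
gripper_width: 0.0175
grip_force: 50.0
```

```bash
cat > u.py <<'E'
from h import *
def ustate():
    s=m.sense();u=np.array([.5493,.0549]);a=-.2662
    R=np.array([[np.cos(a),np.sin(a)],[-np.sin(a),np.cos(a)]])
    d=R@(np.array(s['eef_pos'][:2])-u)*1000
    print('t',round(s['t'],2),'unit xy',d.round(1),'z',round(s['eef_pos'][2]*1000,1),'yaw-unit',round(yaw()+15.25,2),'F',s['contact_force'].round(1),'M',s['moment'].round(3),'w',round(s['gripper_width'],4),s['grip_force'].round(0),'j',s['joints'].round(2))
if __name__=='__main__': ustate()
E
python3 - <<'E'
from u import *
ustate();W,c=wcam();im=m.snapshot('wrist');ustate()
top=m.snapshot('scene')
cv2.imwrite('pics/s5.png',np.hstack([cv2.resize(im[:,100:500],(400,384)),cv2.resize(top[120:270,190:346],(400,384),interpolation=cv2.INTER_CUBIC)]))
E
```

```text
Traceback (most recent call last):
  File "u.py", line 6, in ustate
    print('t',round(s['t'],2),'unit xy',d.round(1),'z',round(s['eef_pos'][2]*1000,1),'yaw-unit',round(yaw()+15.25,2),'F',s['contact_force'].round(1),'M',s['moment'].round(3),'w',round(s['gripper_width'],4),s['grip_force'].round(0),'j',s['joints'].round(2))
                                                                                                                                                                                                              ^^^^^^^^^^^^^^^^^^^^^
AttributeError: 'float' object has no attribute 'round'
```

```bash
sed -i "s/s\['grip_force'\].round(0)/round(s['grip_force'])/" u.py
python3 - <<'E'
from u import *
ustate();W,c=wcam();im=m.snapshot('wrist');ustate()
top=m.snapshot('scene')
cv2.imwrite('pics/s5.png',np.hstack([cv2.resize(im[:,100:500],(400,384)),cv2.resize(top[120:270,190:346],(400,384),interpolation=cv2.INTER_CUBIC)]))
E
```

```text
t 7.4 unit xy [-75.3 -76.9] z 145.4 yaw-unit 89.7 F [ 0.2 -0.4 -0.8] M [-0.062 -0.057 -0.011] w 0.0175 50 j [ 0.62  0.48 -0.81  2.13  0.51  0.74 -0.8 ]
t 7.45 unit xy [-75.1 -76.8] z 145.7 yaw-unit 89.69 F [-0.2 -0.1 -0.1] M [-0.034 -0.05   0.035] w 0.0174 50 j [ 0.62  0.48 -0.81  2.13  0.51  0.74 -0.8 ]
```

View pics/s5.png

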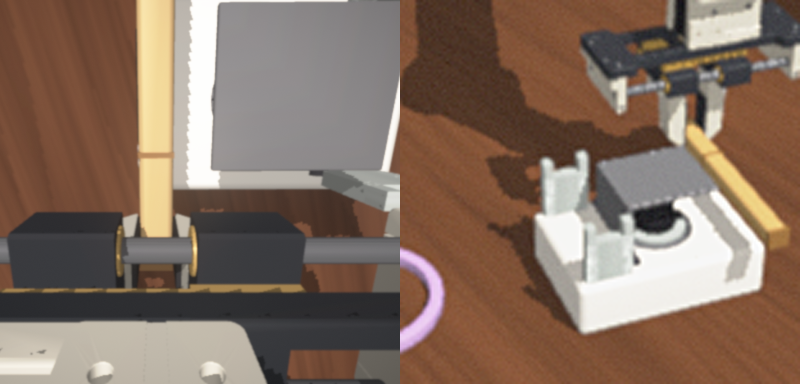

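The case is level in front of the flap, below the plate. The scene view shows the dial under the flap and clear space to push in.

>>> {"api": "arm_command", "payload": {"steps": [{"tx": 1.2,"ty": -0.33,"tz": 0,"ax": 0,"ay": 0,"az": 0.005},{"tx": 1.2,"ty": -0.33,"tz": 0,"ax": 0,"ay": 0,"az": 0},{"tx": 0.9,"ty": -0.25,"tz": 0,"ax": 0,"ay": 0,"az": 0},{"tx": 0.4,"ty": -0.1,"tz": 0,"ax": 0,"ay": 0,"az": 0},{"tx": 0,"ty": 0,"tz": 0,"ax": 0,"ay": 0,"az": 0}]}}

```text
t: 8.0
eef_pos: [0.4937, -0.0096, 0.1447]
tool_rot: [-0.0, 0.795, 0.607, 0.0]
contact_force: [1.0, -0.8, -0.5]
gripper_width: 0.0175
grip_force: 50.0
```

```bash
python3 u.py
```

```text
t 8.0 unit xy [-36.7 -76.8] z 144.7 yaw-unit 89.97 F [ 1.  -0.8 -0.5] M [-0.057 -0.064 -0.028] w 0.0175 50 j [ 0.6   0.53 -0.78  2.04  0.53  0.78 -0.77]
```

>>> {"api": "arm_command", "payload": {"steps": [{"tx": 0,"ty": 0,"tz": 0.8,"ax": 0,"ay": 0,"az": 0},{"tx": 0,"ty": 0,"tz": 0.8,"ax": 0,"ay": 0,"az": 0},{"tx": 0,"ty": 0,"tz": 0.8,"ax": 0,"ay": 0,"az": 0},{"tx": 0,"ty": 0,"tz": 0,"ax": 0,"ay": 0,"az": 0}]}}

```text
t: 8.4
eef_pos: [0.4934, -0.0093, 0.1702]
tool_rot: [0.001, 0.795, 0.607, 0.001]
contact_force: [0.0, -0.3, 0.1]
gripper_width: 0.0175
grip_force: 50.0
```

```bash
python3 - <<'E'
from u import *
ustate();s=m.snapshot('scene');w=m.snapshot('wrist')
cv2.imwrite('pics/s6.png',np.hstack([cv2.resize(w[:,100:500],(400,384)),cv2.resize(s[120:270,190:346],(400,384),interpolation=cv2.INTER_CUBIC)]))
E
```

```text
t 8.4 unit xy [-37.1 -76.7] z 170.2 yaw-unit 90.02 F [ 0.  -0.3  0.1] M [-0.044  0.003  0.008] w 0.0175 50 j [ 0.64  0.49 -0.82  2.03  0.49  0.82 -0.73]
```

View pics/s6.png

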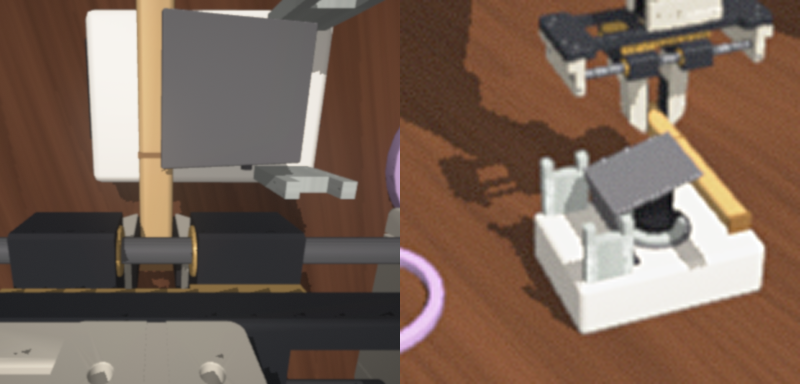

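The flap is lifted and its edge still overlaps the case by about a third of the case's width. Next I swing it over to the rear along the arc.

>>> {"api": "arm_command", "payload": {"steps": [{"tx": 0.87,"ty": -0.24,"tz": 0.55,"ax": 0,"ay": 0,"az": 0},{"tx": 0.87,"ty": -0.24,"tz": 0.55,"ax": 0,"ay": 0,"az": 0},{"tx": 0.97,"ty": -0.26,"tz": 0.4,"ax": 0,"ay": 0,"az": 0},{"tx": 0.97,"ty": -0.26,"tz": 0.4,"ax": 0,"ay": 0,"az": 0},{"tx": 0.97,"ty": -0.26,"tz": 0.05,"ax": 0,"ay": 0,"az": 0},{"tx": 0.97,"ty": -0.26,"tz": 0.05,"ax": 0,"ay": 0,"az": 0},{"tx": 0.97,"ty": -0.26,"tz": -0.2,"ax": 0,"ay": 0,"az": 0},{"tx": 0.97,"ty": -0.26,"tz": -0.2,"ax": 0,"ay": 0,"az": 0},{"tx": 0.8,"ty": -0.18,"tz": -0.3,"ax": 0,"ay": 0,"az": 0},{"tx": 0.78,"ty": -0.17,"tz": -0.3,"ax": 0,"ay": 0,"az": 0},{"tx": 0,"ty": 0,"tz": 0,"ax": 0,"ay": 0,"az": 0},{"tx": 0,"ty": 0,"tz": 0,"ax": 0,"ay": 0,"az": 0}]}}

```text
t: 9.7
eef_pos: [0.5841, -0.0331, 0.1784]
tool_rot: [-0.0, 0.795, 0.607, -0.0]
contact_force: [-0.2, -0.4, -0.6]
gripper_width: 0.0178
grip_force: 50.0
```

```bash
python3 - <<'E'
from u import *
ustate();s=m.snapshot('scene');w=m.snapshot('wrist')
cv2.imwrite('pics/s7.png',np.hstack([cv2.resize(w[:,100:500],(400,384)),cv2.resize(s[120:270,190:346],(400,384),interpolation=cv2.INTER_CUBIC)]))
E
```

```text
t 9.7 unit xy [ 56.7 -75.8] z 178.4 yaw-unit 90.02 F [-0.2 -0.4 -0.6] M [-0.171  0.085  0.022] w 0.0178 50 j [ 0.59  0.62 -0.78  1.8   0.52  0.94 -0.68]
```

View pics/s7.png

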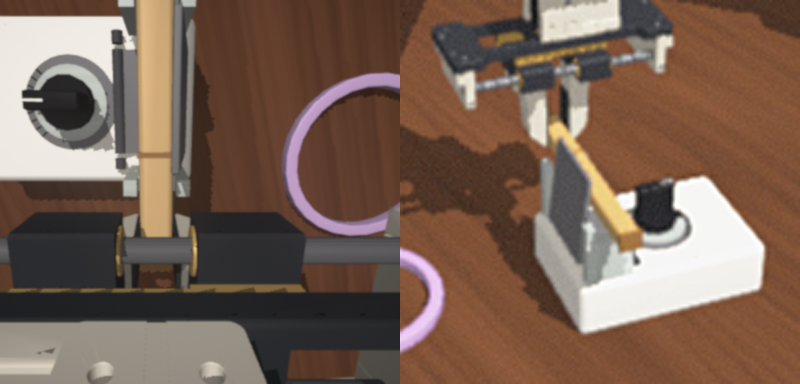

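The case now lies above both notches with the flap held open behind it. The dial is visible with its nose at (25,100), close to the unit's -x. Next I lower into the notches.

```bash
cat > nose.py <<'E'
from u import *
def show(W,c,u,v):
    P=wplane(W,c,u,v,.058)[:2];a=-.2662;R=np.array([[np.cos(a),np.sin(a)],[-np.sin(a),np.cos(a)]])
    d=R@(P-[.5493,.0549])*1000-[-6,0];print('nose rel axis mm',d.round(1),'angle acw from -x',np.arctan2(d[1],d[0])-np.pi)
E
python3 - <<'E'
from nose import *
W,c=wcam();show(W,c,124,100)
A=wproj(W,c,[[.5493-.006*.9648,.0549+.006*.263,z] for z in(.054,.095)]);print(A)
E
```

```text
nose rel axis mm [-32.4   2. ] angle acw from -x -0.062036842467703135
[[171.01249906 103.25762874]
 [151.05218467 100.00685906]]
```

>>> {"api": "arm_command", "payload": {"steps": [{"tx": 0.08,"ty": -0.02,"tz": -0.5,"ax": 0,"ay": 0,"az": 0},{"tx": 0,"ty": 0,"tz": -0.5,"ax": 0,"ay": 0,"az": 0},{"tx": 0,"ty": 0,"tz": -0.4,"ax": 0,"ay": 0,"az": 0},{"tx": 0,"ty": 0,"tz": -0.2,"ax": 0,"ay": 0,"az": 0},{"tx": 0,"ty": 0,"tz": 0,"ax": 0,"ay": 0,"az": 0}]}}

```text
t: 10.3
eef_pos: [0.5846, -0.0335, 0.1622]
tool_rot: [-0.0, 0.795, 0.607, -0.0]
contact_force: [-0.8, -0.0, -1.5]
gripper_width: 0.0177
grip_force: 50.0
```

```bash
python3 u.py
```

```text
t 10.3 unit xy [ 57.3 -76. ] z 162.2 yaw-unit 90.02 F [-0.8 -0.  -1.5] M [-0.143  0.232  0.103] w 0.0177 50 j [ 0.58  0.64 -0.76  1.81  0.54  0.92 -0.69]
```

>>> {"api": "arm_command", "payload": {"steps": [{"tx": 0,"ty": 0,"tz": -0.1,"ax": 0,"ay": 0,"az": 0},{"tx": 0,"ty": 0,"tz": -0.1,"ax": 0,"ay": 0,"az": 0},{"tx": 0,"ty": 0,"tz": 0,"ax": 0,"ay": 0,"az": 0}]}}

```text
t: 10.6
eef_pos: [0.5852, -0.0335, 0.1608]
tool_rot: [0.0, 0.795, 0.607, 0.0]
contact_force: [-0.9, 0.4, -1.5]
gripper_width: 0.0174
grip_force: 50.0
```

```bash
python3 u.py
```

```text
t 10.6 unit xy [ 57.9 -75.9] z 160.8 yaw-unit 90.01 F [-0.9  0.4 -1.5] M [-0.025  0.072  0.054] w 0.0174 50 j [ 0.58  0.64 -0.76  1.81  0.55  0.91 -0.69]
```

>>> {"api": "arm_command", "payload": {"steps": [{"tx": 0,"ty": 0,"tz": -0.1,"ax": 0,"ay": 0,"az": 0},{"tx": 0,"ty": 0,"tz": 0,"ax": 0,"ay": 0,"az": 0},{"tx": 0,"ty": 0,"tz": 0,"ax": 0,"ay": 0,"az": 0}]}}

```text
t: 10.9
eef_pos: [0.5853, -0.0336, 0.1601]
tool_rot: [0.0, 0.795, 0.607, 0.0]
contact_force: [-2.4, 0.7, 4.1]
gripper_width: 0.0175
grip_force: 50.0
```

```bash
python3 u.py
```

```text
t 10.9 unit xy [ 58.  -75.9] z 160.1 yaw-unit 90.01 F [-2.4  0.7  4.1] M [-0.04   0.268  0.075] w 0.0175 50 j [ 0.58  0.64 -0.76  1.81  0.55  0.91 -0.7 ]
```

Contact with the notch floor is about 4 N. I open the fingers gently (partly) and rise.

>>> {"api": "arm_command", "payload": {"steps": [{"tx": 0,"ty": 0,"tz": 0,"ax": 0,"ay": 0,"az": 0},{"tx": 0,"ty": 0,"tz": 0,"ax": 0,"ay": 0,"az": 0},{"tx": 0,"ty": 0,"tz": 0,"ax": 0,"ay": 0,"az": 0},{"tx": 0,"ty": 0,"tz": 0,"ax": 0,"ay": 0,"az": 0},{"tx": 0,"ty": 0,"tz": 0,"ax": 0,"ay": 0,"az": 0},{"tx": 0,"ty": 0,"tz": 0,"ax": 0,"ay": 0,"az": 0}], "fingers": 0.1}}

```text
t: 11.5
eef_pos: [0.5851, -0.0336, 0.1597]
tool_rot: [-0.0, 0.795, 0.607, 0.0]
contact_force: [0.5, 1.2, 0.5]
gripper_width: 0.0413
grip_force: 0.0
```

>>> {"api": "arm_command", "payload": {"steps": [{"tx": 0,"ty": 0,"tz": 1,"ax": 0,"ay": 0,"az": 0},{"tx": 0,"ty": 0,"tz": 2,"ax": 0,"ay": 0,"az": 0},{"tx": 0,"ty": 0,"tz": 4,"ax": 0,"ay": 0,"az": 0},{"tx": 0,"ty": 0,"tz": 4,"ax": 0,"ay": 0,"az": 0},{"tx": 0,"ty": 0,"tz": 0,"ax": 0,"ay": 0,"az": 0}]}}

```text
t: 12.0
eef_pos: [0.5883, -0.0325, 0.2763]
tool_rot: [0.003, 0.794, 0.607, 0.004]
contact_force: [1.2, 0.1, 0.4]
gripper_width: 0.0415
grip_force: 0.0
```

```bash
python3 - <<'E'
from nose import *
ustate();W,c=wcam();im=m.snapshot('wrist');cv2.imwrite('pics/w8.png',im)
for k in['dial_grip','dial_tip','case','flap_edge']:
    for r in m.cut_out(k,'wrist')[:1]:
        k2=r['mask'].astype(np.uint8);cc,wh,a=cv2.minAreaRect(cv2.findNonZero(k2))
        print(k,round(r['confidence'],2),(np.array(r['bbox'])*[512,384,512,384]).round(),cc,wh,a)
        if k=='case':
            a=-.2662;R=np.array([[np.cos(a),np.sin(a)],[-np.sin(a),np.cos(a)]])
            print([(R@(wplane(W,c,*p,.107)[:2]-[.5493,.0549])*1000).round(1) for p in cv2.boxPoints((cc,wh,a if 0 else cv2.minAreaRect(cv2.findNonZero(k2))[2]))])
print(wproj(W,c,[[.5493-.006*.9648,.0549+.006*.263,z] for z in(.054,.095)]))
E
```

```text
t 12.0 unit xy [ 60.6 -74.1] z 276.3 yaw-unit 90.03 F [1.2 0.1 0.4] M [-0.    -0.077  0.028] w 0.0415 0 j [ 0.65  0.5  -0.85  1.72  0.42  1.1  -0.6 ]
dial_grip 0.56 [165. 103. 206. 113.] (184.5, 108.5) (13.0, 41.0) 90.0
dial_tip 0.66 [163. 102. 204. 116.] (184.0, 108.5) (13.0, 40.0) 90.0
case 0.81 [235.   1. 258. 212.] (247.5, 105.0) (210.0, 23.0) 90.0
[array([45.9, 84.8]), array([64.6, 84.9]), array([ 65.3, -94.8]), array([ 43. , -94.8])]
flap_edge 0.69 [220.  56. 270. 155.] (245.54872131347656, 104.86135864257812) (51.68748474121094, 96.04615020751953) 2.009553909301758
[[191.34820455 109.76224928]
 [182.08985545 108.55588098]]
```

The case lies in both notches: its near end is at y -94.8 and it rests against the front walls. The dial bar is along the unit's x axis. Next I move over the dial.

>>> {"api": "arm_command", "payload": {"steps": [{"tx": -0.37,"ty": 0.74,"tz": 0,"ax": 0,"ay": 0,"az": -0.131},{"tx": -0.37,"ty": 0.74,"tz": 0,"ax": 0,"ay": 0,"az": -0.131},{"tx": -0.37,"ty": 0.74,"tz": 0,"ax": 0,"ay": 0,"az": -0.131},{"tx": -0.37,"ty": 0.74,"tz": 0,"ax": 0,"ay": 0,"az": -0.131},{"tx": -0.37,"ty": 0.74,"tz": 0,"ax": 0,"ay": 0,"az": -0.131},{"tx": -0.37,"ty": 0.74,"tz": 0,"ax": 0,"ay": 0,"az": -0.131},{"tx": -0.37,"ty": 0.74,"tz": 0,"ax": 0,"ay": 0,"az": -0.131},{"tx": -0.37,"ty": 0.74,"tz": 0,"ax": 0,"ay": 0,"az": -0.131},{"tx": -0.37,"ty": 0.74,"tz": 0,"ax": 0,"ay": 0,"az": -0.131},{"tx": -0.37,"ty": 0.74,"tz": 0,"ax": 0,"ay": 0,"az": -0.131},{"tx": -0.37,"ty": 0.74,"tz": 0,"ax": 0,"ay": 0,"az": -0.131},{"tx": -0.41,"ty": 0.76,"tz": 0,"ax": 0,"ay": 0,"az": -0.131}]}}

```text
t: 13.45
eef_pos: [0.5393, 0.0556, 0.2683]
tool_rot: [0.0, 0.991, -0.136, -0.001]
contact_force: [0.5, -0.4, 0.1]
gripper_width: 0.0413
grip_force: 0.0
```

>>> {"api": "arm_command", "payload": {"steps": [{"tx": 0,"ty": 0,"tz": 0,"ax": 0,"ay": 0,"az": 0},{"tx": 0,"ty": 0,"tz": 0,"ax": 0,"ay": 0,"az": 0}]}}

```text
t: 13.65
eef_pos: [0.5399, 0.0554, 0.2689]
tool_rot: [0.0, 0.991, -0.131, -0.001]
contact_force: [0.9, -0.4, -0.2]
gripper_width: 0.0412
grip_force: 0.0
```

```bash
python3 - <<'E'
from nose import *
ustate();W,c=wcam();im=m.snapshot('wrist');ustate()
for k in['dial_grip','flap_edge','case']:
    for r in m.cut_out(k,'wrist')[:1]:
        k2=r['mask'].astype(np.uint8);cc,wh,a=cv2.minAreaRect(cv2.findNonZero(k2))
        print(k,round(r['confidence'],2),(np.array(r['bbox'])*[512,384,512,384]).round(),cc,wh,a)
s=m.snapshot('scene');cv2.imwrite('pics/s9.png',np.hstack([cv2.resize(im[:,56:456],(400,384)),cv2.resize(s[120:270,190:346],(400,384),interpolation=cv2.INTER_CUBIC)]))
E
```

```text
t 13.65 unit xy [-9.2 -2.1] z 268.9 yaw-unit 0.18 F [ 0.9 -0.4 -0.2] M [ 0.017 -0.059  0.025] w 0.0412 0 j [ 0.31  0.35 -0.56  1.84  0.22  1.01 -2.18]
t 13.7 unit xy [-8.9 -2.3] z 269.0 yaw-unit 0.11 F [0.4 0.5 0.1] M [-0.006 -0.017 -0.027] w 0.0414 0 j [ 0.31  0.35 -0.56  1.84  0.22  1.01 -2.18]
dial_grip 0.68 [248. 163. 263. 201.] (255.0, 182.0) (38.0, 12.0) 90.0
flap_edge 0.64 [205.  95. 300. 145.] (254.41770935058594, 121.44293212890625) (95.05778503417969, 52.12070083618164) 1.0609116554260254
case 0.6 [140. 108. 365. 133.] (253.0, 119.5) (25.0, 224.0) 90.0
```

View pics/s9.png

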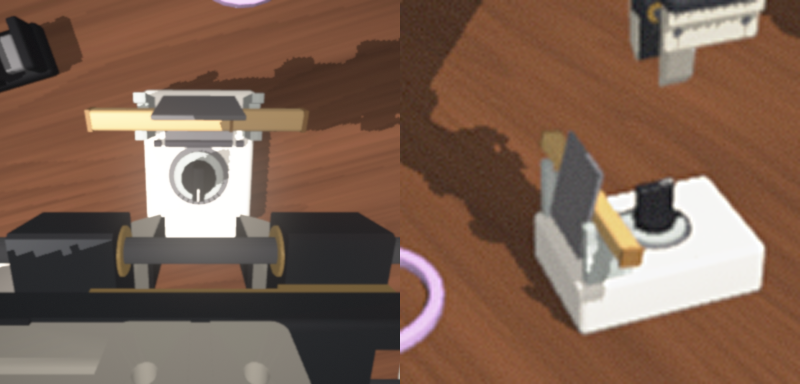

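The case sits in both notches with the flap open, and the dial nose points straight at -x (at (200,195) in the left half). The bar is centred between the fingers, so I lower and grip it.

>>> {"api": "arm_command", "payload": {"steps": [{"tx": 0.33,"ty": 0.08,"tz": -3,"ax": 0,"ay": 0,"az": 0},{"tx": 0,"ty": 0,"tz": -3,"ax": 0,"ay": 0,"az": 0},{"tx": 0,"ty": 0,"tz": -3,"ax": 0,"ay": 0,"az": 0},{"tx": 0,"ty": 0,"tz": -2,"ax": 0,"ay": 0,"az": 0},{"tx": 0,"ty": 0,"tz": -1.1,"ax": 0,"ay": 0,"az": 0},{"tx": 0,"ty": 0,"tz": 0,"ax": 0,"ay": 0,"az": 0},{"tx": 0,"ty": 0,"tz": 0,"ax": 0,"ay": 0,"az": 0}]}}

```text
t: 14.6
eef_pos: [0.5441, 0.0563, 0.1494]
tool_rot: [-0.0, 0.991, -0.133, 0.0]
contact_force: [0.0, -0.1, 0.1]
gripper_width: 0.0412
grip_force: 0.0
```

```bash
python3 u.py
```

```text
t 14.6 unit xy [-5.4  0. ] z 149.4 yaw-unit -0.05 F [ 0.  -0.1  0.1] M [ 0.048 -0.003  0.005] w 0.0412 0 j [ 0.24  0.52 -0.49  1.92  0.34  0.78 -2.28]
```

>>> {"api": "arm_command", "payload": {"steps": [{"tx": -0.05,"ty": -0.03,"tz": -0.1,"ax": 0,"ay": 0,"az": 0},{"tx": 0,"ty": 0,"tz": 0,"ax": 0,"ay": 0,"az": 0},{"tx": 0,"ty": 0,"tz": 0,"ax": 0,"ay": 0,"az": 0},{"tx": 0,"ty": 0,"tz": 0,"ax": 0,"ay": 0,"az": 0},{"tx": 0,"ty": 0,"tz": 0,"ax": 0,"ay": 0,"az": 0},{"tx": 0,"ty": 0,"tz": 0,"ax": 0,"ay": 0,"az": 0},{"tx": 0,"ty": 0,"tz": 0,"ax": 0,"ay": 0,"az": 0},{"tx": 0,"ty": 0,"tz": 0,"ax": 0,"ay": 0,"az": 0}], "fingers": 1, "force": 25}}

```text
t: 15.4
eef_pos: [0.5434, 0.0562, 0.1482]
tool_rot: [-0.0, 0.991, -0.133, 0.0]
contact_force: [0.5, 1.2, 5.0]
gripper_width: 0.0113
grip_force: 25.0
```

```bash
python3 u.py
```

```text
t 15.4 unit xy [-6.  -0.3] z 148.2 yaw-unit -0.05 F [0.5 1.2 5. ] M [ 0.146  0.039 -0.024] w 0.0113 25 j [ 0.24  0.52 -0.49  1.92  0.34  0.78 -2.28]
```

>>> {"api": "arm_command", "payload": {"steps": [{"tx": 0,"ty": 0,"tz": 0,"ax": 0,"ay": 0,"az": 0.05},{"tx": 0,"ty": 0,"tz": 0,"ax": 0,"ay": 0,"az": 0.05},{"tx": 0,"ty": 0,"tz": 0,"ax": 0,"ay": 0,"az": 0.05},{"tx": 0,"ty": 0,"tz": 0,"ax": 0,"ay": 0,"az": 0.05},{"tx": 0,"ty": 0,"tz": 0,"ax": 0,"ay": 0,"az": 0}]}}

```text
t: 15.9
eef_pos: [0.5435, 0.0563, 0.1481]
tool_rot: [-0.0, 0.999, -0.033, 0.0]
contact_force: [-0.9, 1.4, 4.8]
gripper_width: 0.0116
grip_force: 24.9
```

```bash
python3 u.py
```

```text
t 15.9 unit xy [-6.  -0.2] z 148.1 yaw-unit 11.47 F [-0.9  1.4  4.8] M [ 0.241  0.095 -0.041] w 0.0116 25 j [ 0.28  0.53 -0.54  1.92  0.38  0.79 -2.11]
```

>>> {"api": "arm_command", "payload": {"steps": [{"tx": 0,"ty": 0,"tz": 0,"ax": 0,"ay": 0,"az": 0.06},{"tx": 0,"ty": 0,"tz": 0,"ax": 0,"ay": 0,"az": 0.06},{"tx": 0,"ty": 0,"tz": 0,"ax": 0,"ay": 0,"az": 0.06},{"tx": 0,"ty": 0,"tz": 0,"ax": 0,"ay": 0,"az": 0.06},{"tx": 0,"ty": 0,"tz": 0,"ax": 0,"ay": 0,"az": 0.06},{"tx": 0,"ty": 0,"tz": 0,"ax": 0,"ay": 0,"az": 0.06},{"tx": 0,"ty": 0,"tz": 0,"ax": 0,"ay": 0,"az": 0.06},{"tx": 0,"ty": 0,"tz": 0,"ax": 0,"ay": 0,"az": 0}]}}

```text
t: 16.7
eef_pos: [0.5434, 0.0565, 0.1481]
tool_rot: [-0.0, 0.984, 0.176, 0.001]
contact_force: [-0.7, 1.7, 5.6]
gripper_width: 0.0116
grip_force: 24.9
```

```bash
python3 u.py
```

```text
t 16.7 unit xy [-6.1  0. ] z 148.1 yaw-unit 35.56 F [-0.7  1.7  5.6] M [ 0.354  0.095 -0.004] w 0.0116 25 j [ 0.35  0.56 -0.64  1.92  0.45  0.81 -1.75]
```

>>> {"api": "arm_command", "payload": {"steps": [{"tx": 0,"ty": 0,"tz": 0,"ax": 0,"ay": 0,"az": 0.04},{"tx": 0,"ty": 0,"tz": 0,"ax": 0,"ay": 0,"az": 0.04},{"tx": 0,"ty": 0,"tz": 0,"ax": 0,"ay": 0,"az": 0}]}}

```text
t: 17.0
eef_pos: [0.5434, 0.0566, 0.1481]
tool_rot: [-0.0, 0.977, 0.215, 0.001]
contact_force: [-0.4, 0.8, 5.3]
gripper_width: 0.0115
grip_force: 24.9
```

```bash
python3 u.py
```

```text
t 17.0 unit xy [-6.2  0.1] z 148.1 yaw-unit 40.12 F [-0.4  0.8  5.3] M [ 0.374  0.108 -0.008] w 0.0115 25 j [ 0.36  0.57 -0.66  1.92  0.47  0.81 -1.68]
```

>>> {"api": "arm_command", "payload": {"steps": [{"tx": 0,"ty": 0,"tz": 0,"ax": 0,"ay": 0,"az": 0.03},{"tx": 0,"ty": 0,"tz": 0,"ax": 0,"ay": 0,"az": 0.02},{"tx": 0,"ty": 0,"tz": 0,"ax": 0,"ay": 0,"az": 0}]}}

```text
t: 17.3
eef_pos: [0.5434, 0.0566, 0.1482]
tool_rot: [-0.0, 0.971, 0.24, 0.001]
contact_force: [-0.4, 2.0, 5.3]
gripper_width: 0.0119
grip_force: 24.9
```

```bash
python3 u.py
```

```text
t 17.3 unit xy [-6.1  0.1] z 148.2 yaw-unit 42.98 F [-0.4  2.   5.3] M [ 0.407  0.055 -0.029] w 0.0119 25 j [ 0.37  0.57 -0.67  1.92  0.48  0.82 -1.64]
```

>>> {"api": "arm_command", "payload": {"steps": [{"tx": 0,"ty": 0,"tz": 0,"ax": 0,"ay": 0,"az": 0.02},{"tx": 0,"ty": 0,"tz": 0,"ax": 0,"ay": 0,"az": 0.02},{"tx": 0,"ty": 0,"tz": 0,"ax": 0,"ay": 0,"az": 0}]}}

```text
t: 17.6
eef_pos: [0.5434, 0.0567, 0.1481]
tool_rot: [-0.0, 0.966, 0.259, 0.001]
contact_force: [-0.5, 2.3, 5.1]
gripper_width: 0.012
grip_force: 25.0
```

```bash
python3 u.py
```

```text
t 17.6 unit xy [-6.2  0.1] z 148.1 yaw-unit 45.26 F [-0.5  2.3  5.1] M [ 0.365  0.109 -0.144] w 0.012 25 j [ 0.38  0.57 -0.68  1.92  0.48  0.82 -1.61]
```

>>> {"api": "arm_command", "payload": {"steps": [{"tx": 0,"ty": 0,"tz": 0,"ax": 0,"ay": 0,"az": 0.02},{"tx": 0,"ty": 0,"tz": 0,"ax": 0,"ay": 0,"az": 0.01},{"tx": 0,"ty": 0,"tz": 0,"ax": 0,"ay": 0,"az": 0}]}}

```text
t: 17.9
eef_pos: [0.5434, 0.0567, 0.1481]
tool_rot: [-0.0, 0.962, 0.273, 0.001]
contact_force: [-0.0, 2.6, 5.9]
gripper_width: 0.012
grip_force: 25.0
```

```bash
python3 u.py
```

```text
t 17.9 unit xy [-6.2  0.1] z 148.1 yaw-unit 46.95 F [-0.   2.6  5.9] M [ 0.41   0.009 -0.145] w 0.012 25 j [ 0.38  0.57 -0.68  1.92  0.49  0.82 -1.58]
```

>>> {"api": "arm_command", "payload": {"steps": [{"tx": 0,"ty": 0,"tz": 0,"ax": 0,"ay": 0,"az": 0.02},{"tx": 0,"ty": 0,"tz": 0,"ax": 0,"ay": 0,"az": 0.02},{"tx": 0,"ty": 0,"tz": 0,"ax": 0,"ay": 0,"az": 0}]}}

```text
t: 18.2
eef_pos: [0.5433, 0.0566, 0.1481]
tool_rot: [-0.0, 0.956, 0.292, 0.0]
contact_force: [-0.4, 2.3, 5.3]
gripper_width: 0.0118
grip_force: 25.0
```

```bash
cat > av.py <<'E'
from u import *
L=[]
for i in range(4): L.append(m.sense()['moment'][2]);m.snapshot('wrist')
ustate();print(np.round(L,3),np.mean(L))
E
python3 av.py
```

```text
t 18.4 unit xy [-6.2  0.1] z 148.1 yaw-unit 49.21 F [-0.4  1.4  5.4] M [ 0.399  0.087 -0.237] w 0.0118 25 j [ 0.39  0.58 -0.69  1.92  0.5   0.82 -1.55]
[-0.215 -0.229 -0.263 -0.258] -0.24126806924589683
```

>>> {"api": "arm_command", "payload": {"steps": [{"tx": 0,"ty": 0,"tz": 0,"ax": 0,"ay": 0,"az": 0.02},{"tx": 0,"ty": 0,"tz": 0,"ax": 0,"ay": 0,"az": 0.01},{"tx": 0,"ty": 0,"tz": 0,"ax": 0,"ay": 0,"az": 0},{"tx": 0,"ty": 0,"tz": 0,"ax": 0,"ay": 0,"az": 0},{"tx": 0,"ty": 0,"tz": 0,"ax": 0,"ay": 0,"az": 0},{"tx": 0,"ty": 0,"tz": 0,"ax": 0,"ay": 0,"az": 0},{"tx": 0,"ty": 0,"tz": 0,"ax": 0,"ay": 0,"az": 0}]}}

```text
t: 19.1
eef_pos: [0.5433, 0.0566, 0.1481]
tool_rot: [-0.0, 0.952, 0.306, 0.001]
contact_force: [-0.4, 1.6, 5.0]
gripper_width: 0.0117
grip_force: 25.0
```

```bash
python3 av.py
```

```text
t 19.3 unit xy [-6.2  0.1] z 148.1 yaw-unit 50.93 F [-0.6  1.8  6. ] M [ 0.406  0.153 -0.318] w 0.012 25 j [ 0.4   0.58 -0.7   1.92  0.5   0.82 -1.52]
[-0.287 -0.276 -0.288 -0.271] -0.2806286032773139
```

Held about 1 s at roughly 0.12 rad of ring deflection. Letting go.

>>> {"api": "arm_command", "payload": {"steps": [{"tx": 0,"ty": 0,"tz": 0,"ax": 0,"ay": 0,"az": 0},{"tx": 0,"ty": 0,"tz": 0,"ax": 0,"ay": 0,"az": 0},{"tx": 0,"ty": 0,"tz": 0,"ax": 0,"ay": 0,"az": 0},{"tx": 0,"ty": 0,"tz": 0,"ax": 0,"ay": 0,"az": 0},{"tx": 0,"ty": 0,"tz": 0,"ax": 0,"ay": 0,"az": 0},{"tx": 0,"ty": 0,"tz": 0,"ax": 0,"ay": 0,"az": 0}], "fingers": 0.2}}

```text
t: 19.9
eef_pos: [0.543, 0.0558, 0.1476]
tool_rot: [0.0, 0.952, 0.306, -0.0]
contact_force: [-0.6, 1.8, 0.0]
gripper_width: 0.0366
grip_force: 0.0
```

>>> {"api": "arm_command", "payload": {"steps": [{"tx": 0,"ty": 0,"tz": 1,"ax": 0,"ay": 0,"az": 0},{"tx": 0,"ty": 0,"tz": 3,"ax": 0,"ay": 0,"az": 0},{"tx": 0,"ty": 0,"tz": 4,"ax": 0,"ay": 0,"az": 0},{"tx": 0,"ty": 0,"tz": 4,"ax": 0,"ay": 0,"az": 0},{"tx": 0,"ty": 0,"tz": 0,"ax": 0,"ay": 0,"az": 0},{"tx": 0,"ty": 0,"tz": 0,"ax": 0,"ay": 0,"az": 0}]}}

```text
t: 20.5
eef_pos: [0.5437, 0.0559, 0.2693]
tool_rot: [0.001, 0.952, 0.306, 0.001]
contact_force: [0.1, -0.9, 0.1]
gripper_width: 0.0368
grip_force: 0.0
```

```bash
python3 - <<'E'
from u import *
ustate();W,c=wcam();im=m.snapshot('wrist')
f={}
for k in['dial_grip','flap_edge','case']:
    for r in m.cut_out(k,'wrist')[:1]:
        k2=r['mask'].astype(np.uint8);q=cv2.minAreaRect(cv2.findNonZero(k2));z={'dial_grip':.095,'case':.107,'flap_edge':.14}[k]
        a=-.2662;R=np.array([[np.cos(a),np.sin(a)],[-np.sin(a),np.cos(a)]])
        print(k,round(r['confidence'],2),[(R@(wplane(W,c,*p,z)[:2]-[.5493,.0549])*1000).round(0).tolist() for p in cv2.boxPoints(q)])
E
```

```text
t 20.5 unit xy [-5.7 -0.5] z 269.3 yaw-unit 50.92 F [ 0.1 -0.9  0.1] M [-0.064  0.008 -0.047] w 0.0368 0 j [ 0.49  0.42 -0.81  1.83  0.35  1.04 -1.4 ]
dial_grip 0.86 [[-24.0, -6.0], [6.0, 19.0], [14.0, 9.0], [-15.0, -16.0]]
flap_edge 0.79 [[28.0, 40.0], [67.0, 39.0], [68.0, -37.0], [27.0, -37.0]]
case 0.69 [[44.0, 99.0], [64.0, 97.0], [64.0, -81.0], [41.0, -82.0]]
```

```bash
python3 - <<'E'
from u import *
W,c=wcam();im=m.snapshot('wrist');a=-.2662;R=np.array([[np.cos(a),np.sin(a)],[-np.sin(a),np.cos(a)]])
def U(u,v,z):return R@(wplane(W,c,u,v,z)[:2]-[.5493,.0549])*1000
g=cv2.cvtColor(im,cv2.COLOR_BGR2GRAY)
for k in ['dial_grip','dial_tip']:
    for r in m.cut_out(k,'wrist')[:1]:
        M=r['mask']
        for nm,S in(('mask',M),('dark',M&(g<70)),('bright',cv2.erode(M.astype(np.uint8),np.ones((1,1))).astype(bool)&(g>150))):
            v,u=np.nonzero(S)
            if len(u)<8: print(k,nm,len(u));continue
            P=np.array([U(*q,.095) for q in zip(u,v)]);w,V=np.linalg.eigh(np.cov(P.T));d=V[:,1]
            print(k,nm,len(u),P.mean(0).round(1),'angle',round(np.arctan(d[1]/d[0]),3))
E
```

```text
dial_grip mask 488 [-4.7  1.7] angle 0.733
dial_grip dark 0
dial_grip bright 39 [-14.3  -7.4] angle 0.803
dial_tip mask 489 [-4.7  1.7] angle 0.726
dial_tip dark 0
dial_tip bright 38 [-14.4  -7.2] angle 0.748
```

```bash
python3 -c "
from station import manip as m
print(m.sign_off())"
```

```text
the job is handed in; nothing more can be done
None
```

I handed the job in at about 21 s: the case lies in both notches holding the flap open, and the dial was pressed about 0.12 rad into its stop for about a second, then let go, ending about 0.75 rad anticlockwise, at the stop.

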